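# Put the check weights back in their block in order of size

## Robot

A 6-joint arm with a two-finger parallel gripper is mounted at the origin on the work surface. World frame = base frame: x ahead of the robot, y to its left, z up, the work surface at z = 0. Lengths are in m, angles in rad, forces in N, time in s.
With the tool pointing down it reaches from about 0.35 to 0.975 m from the base axis. Payload 4.9 kg.
Tool frame: the origin (TCP) lies between the finger pads; the fingertips stand 14 mm ahead of it and the grasp point (between the pads) lies 5 mm behind it (manip.finger_overhang is the distance from the TCP to the fingertips, in m); z points along the fingers, y is the line along which they close (so a half turn about z gives the same grasp; the last joint's range is limited). The gripper opens to 85 mm and grips with 20 to 120 N. Pads are 22 mm wide; open, the fingers measure 114 mm over their backs; the gripper's body (76 mm by 85 mm) begins 54 mm behind the grasp point. The pads swing forward as they close: fully open they stand 13 mm farther back than shut.
Start: joints at [1.086, 0.053, 1.613, -0, 1.476, -0.119], TCP at [0.224, 0.584, 0.245] pointing down, gripper open.
Joint ranges: [-3.01, 3.01], [-1.01, 2.22], [0.06, 2.58], [-1.02, 4.17], [0.09, 2.62], [-3.14, 3.14]. Speed limits (rad/s): [2.57, 2.57, 3.14, 3.14, 3.14, 3.14].

## Interface

Orientations are given as a unit quaternion [w, x, y, z].
In Python, from plant import manip, grab_frame gives the robot as it stands.
- The arm moves only by the tool servo_tool, never from a script. Its argument "deltas" is a list that holds one entry, the list of rows, each a list of 5 numbers: the opening in per cent of the stroke, from 0 (shut) to 100 (fully open), then the shift along the world's x, y, z in m, then the turn about the world's z in degrees. A call has exactly 8 rows; each row shifts and turns the commanded pose from where the row before left it; what a row does not reach is not made up. A row lasts 1/10 s, in which the tool goes at most 50 mm and 8.59 degrees, less where a joint would pass 70% of its speed; a pose out of reach is approached as far as the arm can. A call is refused whole if a number of a shift passes 0.05 or a number of a turn 8.59, either way. A call with a gripper value outside its range is refused whole. The fingers move at their own pace and stop on an object; the grip force is fixed at half the most. Time passes only in rows, so rows that do not move let the fingers close, or fill a call up. It gives the time, the measured TCP pose, the force, the opening and the grip force at its end, in the units of the state.
- manip.state(): the state, without advancing time (a new reading comes with each control period).
- grab_frame(name): name is "side" or "top" or "wrist"; returns a dict with "pixels" (420x560x3 uint8, red, green, blue), "z_map" (420x560 float32, m along the optical axis (not along the pixel's ray), 0 where there is no reading), "fx", "fy", "cx", "cy" (pixels), "rvec" (rotation vector, rad) and "tvec" (3), from world to camera coordinates, as OpenCV has them; the wrist camera has in their place "T_tool_cam" (4x4, takes a point from camera to tool coordinates, whose origin is the TCP and whose axes are the flange's). Camera axes: x right, y down, z forward; pixel columns grow to the right and rows downward; lengths in m; the calibration is good to about 2 mm. The wrist camera is an equidistant fisheye: a pixel r from the principal point sees the ray r / f radians off the axis. A picture is of the moment at which its call begins: read the wrist's pose just before it.
- manip.job_done(): hands the job in; it is judged then, once.
The state is a dict: "time": time; "joint_pos": joint angles; "joint_vel": joint speeds; "joint_efforts": joint torques, N m; "tool_pos": TCP position; "tool_rot": TCP orientation; "contact_force": force on the tool from outside, world axes, zero at the start; "ft_torque": the same for the moment, N m; "gripper_width": opening from 0.0 (shut) to 1.0 (fully open); "grasp_force": force on a finger pad.
Only numpy, scipy, OpenCV 4.12 (cv2) and the standard library are available. Lean on these libraries where they do the work, as an engineer would, in place of code of your own. Each camera call takes 0.05 s, during which the arm holds its last target. There are 200 camera calls.

## Task

The bench scale has been checked: put the four steel check weights back in their wooden block in order of size, the largest in the widest well down to the smallest in the narrowest, each standing upright and flat on the floor of its own well. Set each one down gently, without dropping any or knocking one over, and leave the tape roll and the tally counter where they lie.

Things in the scene. Friction and masses are not known exactly. Their poses are not given: they have to be found in the camera images.
- weight500 (a point): the largest of four bright steel check weights (500 g): an upright cylinder 38 mm across with a narrow neck and a round flat-topped knob to grip it by, 60 mm tall in all, standing loose on a green mat 2 mm thick. The knob is 34 mm across and 11 mm high, its top being the weight's top. Point: on the axis, half-way up (30 mm above the underside); z runs up the axis.
- weight200 (a point): the second largest of four bright steel check weights (200 g): an upright cylinder 28 mm across with a narrow neck and a round flat-topped knob to grip it by, 45 mm tall in all, standing loose on a green mat 2 mm thick. The knob is 25 mm across and 9 mm high, its top being the weight's top. Point: on the axis, half-way up (22.5 mm above the underside); z runs up the axis.
- weight100 (a point): the second smallest of four bright steel check weights (100 g): an upright cylinder 22 mm across with a narrow neck and a round flat-topped knob to grip it by, 36 mm tall in all, standing loose on a green mat 2 mm thick. The knob is 20 mm across and 8 mm high, its top being the weight's top. Point: on the axis, half-way up (18 mm above the underside); z runs up the axis.
- weight50 (a point): the smallest of four bright steel check weights (50 g): an upright cylinder 18 mm across with a narrow neck and a round flat-topped knob to grip it by, 30 mm tall in all, standing loose on a green mat 2 mm thick. The knob is 16 mm across and 7 mm high, its top being the weight's top. Point: on the axis, half-way up (15 mm above the underside); z runs up the axis.
- well500 (a point): centre of the floor of the widest of the four round wells in the wooden weight block, where the largest weight stands: 54 mm across, 4 mm deep, blue felt floor 4 mm above the bench. The block is fixed, a bar about 226 x 80 mm and 8 mm high with the four wells in a row along its length from widest to narrowest; this point's x axis runs along the row towards the narrow end, z up.
- well200 (a point): centre of the floor of the second widest of the four round wells in the wooden weight block, where the second largest weight stands: 44 mm across, 4 mm deep, blue felt floor 4 mm above the bench. The block is fixed, a bar about 226 x 80 mm and 8 mm high with the four wells in a row along its length from widest to narrowest; this point's x axis runs along the row towards the narrow end, z up.
- well100 (a point): centre of the floor of the second narrowest of the four round wells in the wooden weight block, where the second smallest weight stands: 38 mm across, 4 mm deep, blue felt floor 4 mm above the bench. The block is fixed, a bar about 226 x 80 mm and 8 mm high with the four wells in a row along its length from widest to narrowest; this point's x axis runs along the row towards the narrow end, z up.
- well50 (a point): centre of the floor of the narrowest of the four round wells in the wooden weight block, where the smallest weight stands: 34 mm across, 4 mm deep, blue felt floor 4 mm above the bench. The block is fixed, a bar about 226 x 80 mm and 8 mm high with the four wells in a row along its length from widest to narrowest; this point's x axis runs along the row towards the narrow end, z up.
- tape_roll (a point): loose roll of brown paper tape lying flat on the bench, 70 mm across with a 27 mm hole, 18 mm high; to be left alone. Point: its centre, half-way up.
- tally_counter (a point): loose round metal hand tally counter lying on its back on the bench, 45 mm across and 25 mm high, with short stubs and a wire finger ring at its edge reaching 38 mm from its centre; to be left alone. Point: centre of the round case, 12 mm above the bench.
Things that resemble listed ones, but are neither listed nor needed, are in the scene too. Leave any green, orange or turquoise look-alike of the part that bears well200 alone.

How it is judged:
At the end, for the whole second after the job is handed in: Each of the four weights stands at rest in its own well (largest weight in widest well and so on): its axis within 10 mm of the well's centre, its underside within 2.5 mm of the well's floor, upright within 0.08 rad (horizontal distance between weight500 and well500 below 0.01 m and z of weight500 in the frame of well500 between 0.0275 and 0.0325 m and angle between each of weight500, weight200, weight100, weight50's own z axis and vertical below 0.08 rad and linear speed of each of w500, w200, w100, w50 below 0.02 m/s and horizontal distance between weight200 and well200 below 0.01 m and z of weight200 in the frame of well200 between 0.02 and 0.025 m and horizontal distance between weight100 and well100 below 0.01 m and z of weight100 in the frame of well100 between 0.0155 and 0.0205 m and horizontal distance between weight50 and well50 below 0.01 m and z of weight50 in the frame of well50 between 0.0125 and 0.0175 m); the robot touches nothing.
It fails at once if a weight is knocked over (angle between any of weight500, weight200, weight100, weight50's own z axis and vertical above 0.9 rad).
It fails at once if a weight is dropped: it falls freely by more than about 25 mm ((linear speed of w500 above 0.7 m/s and contact force between the fingers and w500 below 0.05 N) or (linear speed of w200 above 0.7 m/s and contact force between the fingers and w200 below 0.05 N) or (linear speed of w100 above 0.7 m/s and contact force between the fingers and w100 below 0.05 N) or (linear speed of w50 above 0.7 m/s and contact force between the fingers and w50 below 0.05 N)).
It fails at once if the tape roll or the tally counter is shifted by more than 20 mm (distance of any of tape_roll, tally_counter from where it was at the start of the episode above 0.02 m).
It also fails if it takes over 112 s, if anything falls off the work surface, if the arm or the gripper's body presses on something with over 40 N, if the wrist force passes 120 N, or if a joint passes its speed limit or range.

## Working session

There is one attempt and no reset: what is moved stays moved. The work goes in short steps, Python scripts to look and compute and a tool call to move; the robot and the scene stay as the last step left them, time stands still between calls to the robot, and variables do not carry over. Pictures are saved under pics/ and viewed, at most 14 in all, crops included, and the job is handed in when it is done.

Besides the shell and the picture viewer there is one more tool, called after ">>>" in YAML: its name, and indented under it one key for each argument. servo_tool: Moves the arm, as the interface text tells. Its arguments: {"type":"object","properties":{"deltas":{"type":"array"}},"required":["deltas"]}

```bash
ls; mkdir -p pics; cat > h.py <<'E'
import numpy as np, cv2
from plant import manip, grab_frame
def save(f,n): cv2.imwrite('pics/'+n,f['pixels'][:,:,::-1])
def world(f):
    R=cv2.Rodrigues(np.array(f['rvec'],float))[0]; t=np.array(f['tvec'],float).reshape(3)
    z=f['z_map']; v,u=np.mgrid[:z.shape[0],:z.shape[1]]
    P=np.stack([(u-f['cx'])/f['fx']*z,(v-f['cy'])/f['fy']*z,z],-1)
    return (P-t)@R
def ray(f,u,v,h):
    R=cv2.Rodrigues(np.array(f['rvec'],float))[0]; t=np.array(f['tvec'],float).reshape(3)
    c=-R.T@t; d=R.T@np.array([(u-f['cx'])/f['fx'],(v-f['cy'])/f['fy'],1])
    return c+d*(h-c[2])/d[2]
E
python3 - <<'E'
from h import *
import pickle
for n in('top','side'):
    f=grab_frame(n);save(f,n+'0.png');pickle.dump(f,open(n+'.pkl','wb'))
    R=cv2.Rodrigues(np.array(f['rvec'],float))[0];print(n,f['fx'],-R.T@np.array(f['tvec']).reshape(3))
s=manip.state();print(s)
E
```

```text
pics
top 466.2489498638254 [0.46757984 0.04797853 1.27838464]
side 531.9274880744357 [ 0.4102444  -0.7614372   0.98715717]
{'time': 0.1, 'joint_pos': array([ 1.08599250e+00,  5.33250899e-02,  1.61416194e+00, -1.46143712e-05,
        1.47598447e+00, -1.18992484e-01]), 'joint_vel': array([ 1.82826760e-03, -9.60662242e-04, -2.35868836e-03, -2.87967304e-04,
       -1.80662687e-05,  5.91180422e-04]), 'joint_efforts': array([ 6.41550760e-04, -3.94901454e+01, -3.71365607e+01, -1.40291763e-04,
        3.86935193e-03, -2.07029572e-06]), 'tool_pos': array([0.22331422, 0.58316901, 0.24416155]), 'tool_rot': array([-2.72377328e-04,  1.81886770e-01,  9.83319033e-01, -8.99101055e-04]), 'contact_force': array([-0.94448552,  0.50241107, -0.01826111]), 'ft_torque': array([ 0.01177511,  0.03299549, -0.05419844]), 'grasp_force': 0.0, 'gripper_width': 0.9993702487918504}
```

```bash
sleep 1
```

```text
(no output)
```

View pics/top0.png

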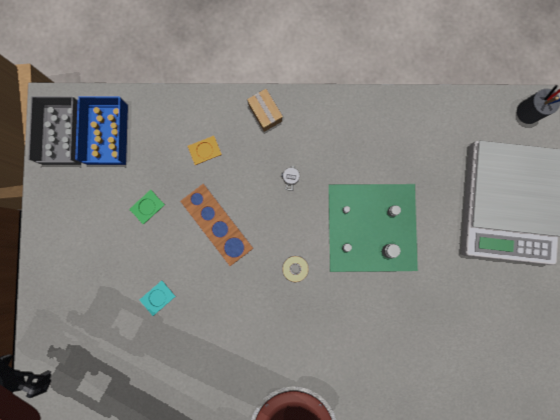

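View pics/side0.png

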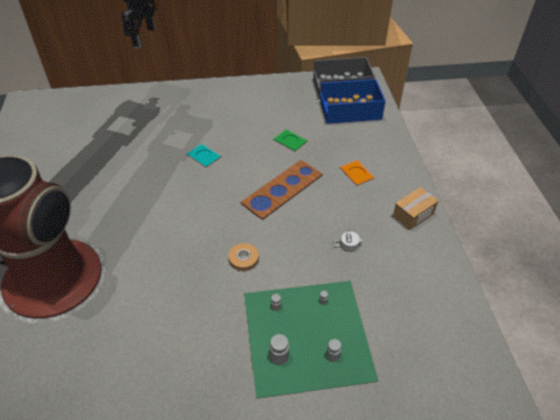

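The top view shows the wooden block with its blue wells: widest at (234,247), then (220,229) and (208,213), narrowest at (197,198). The weights on the green mat are at about (392,251), (395,211), (348,248) and (347,210). The tape roll is at (295,269) and the tally counter at (291,176). The green (147,207), orange (205,151) and turquoise (157,298) plates each have a single ring and no blue felt, so they are look-alikes. The side view agrees.

```bash
python3 - <<'E'
from h import *
import pickle
for n,(ox0,oy0,ox1,oy1) in (('top',(175,180,260,270)),('side',(235,150,330,225))):
    f=pickle.load(open(n+'.pkl','rb')); hsv=cv2.cvtColor(f['pixels'],cv2.COLOR_RGB2HSV)
    m=cv2.inRange(hsv,(105,80,40),(135,255,255)); k=np.zeros_like(m);k[oy0:oy1,ox0:ox1]=m[oy0:oy1,ox0:ox1]
    for c in cv2.findContours(k,0,1)[0]:
        if cv2.contourArea(c)<40: continue
        P=np.array([ray(f,*p,.004)[:2] for p in c[:,0]]); (x,y),r=cv2.minEnclosingCircle(P.astype(np.float32))
        M=cv2.moments(c);print(n,'well',ray(f,M['m10']/M['m00'],M['m01']/M['m00'],.004).round(4),'d',round(2*r*1000,1))
    W=world(f)
    ins=(W[...,0]>.2)&(W[...,0]<.7)&(W[...,1]<.5)&(W[...,1]>-.35)&(f['z_map']>0)
    lab=cv2.connectedComponentsWithStats(((W[...,2]>.012)&ins).astype(np.uint8))
    for i in range(1,lab[0]):
        if lab[2][i,4]<15 or lab[2][i,4]>3000: continue
        p=W[lab[1]==i]; h=np.percentile(p[:,2],95); q=p[p[:,2]>h-.004]
        print(n,'obj',lab[3][i].round(),lab[2][i,4],'h',h.round(4),'c',((q.max(0)+q.min(0))/2).round(4)[:2],'d',np.ptp(q,axis=0).round(3)[:2])
E
```

```text
top well [0.488  0.1629 0.004 ] d 50.9
top well [0.5376 0.2016 0.004 ] d 40.2
top well [0.5808 0.2353 0.004 ] d 34.9
top well [0.6204 0.2663 0.004 ] d 30.0
top obj [291. 176.] 207 h 0.0269 c [0.682  0.0055] d [0.036 0.041]
top obj [394. 210.] 104 h 0.0494 c [ 0.5889 -0.2712] d [0.022 0.022]
top obj [346. 209.] 35 h 0.0343 c [ 0.5916 -0.1433] d [0.013 0.011]
top obj [347. 247.] 55 h 0.0403 c [ 0.4884 -0.1437] d [0.016 0.016]
top obj [391. 250.] 204 h 0.0635 c [ 0.4805 -0.2602] d [0.031 0.032]
top obj [296. 269.] 430 h 0.021 c [ 0.4308 -0.0054] d [0.067 0.067]
top obj [ 16. 407.] 879 h 0.5455 c [0.2221 0.4577] d [0.011 0.019]
side well [0.4854 0.1635 0.004 ] d 49.0
side well [0.5349 0.202  0.004 ] d 38.2
side well [0.5782 0.2367 0.004 ] d 32.0
side well [0.618  0.2674 0.004 ] d 27.6
side obj [350. 239.] 255 h 0.0262 c [0.6797 0.003 ] d [0.04  0.043]
side obj [243. 255.] 536 h 0.0206 c [ 0.4285 -0.0077] d [0.068 0.07 ]
side obj [324. 296.] 78 h 0.0328 c [ 0.5893 -0.1443] d [0.013 0.016]
side obj [276. 301.] 123 h 0.0396 c [ 0.4865 -0.1452] d [0.017 0.02 ]
side obj [279. 349.] 464 h 0.0633 c [ 0.4776 -0.2612] d [0.032 0.034]
side obj [334. 349.] 235 h 0.0487 c [ 0.5853 -0.2718] d [0.023 0.024]
```

```bash
python3 - <<'E'
from h import *
import pickle
t=pickle.load(open('top.pkl','rb'))['pixels'];
a=cv2.resize(t[130:320,120:270],None,fx=2.6,fy=2.6,interpolation=2); b=cv2.resize(t[130:320,310:440],None,fx=2.6,fy=2.6,interpolation=2)
cv2.imwrite('pics/crop.png',np.hstack([a,b])[:,:,::-1])
E
```

```text
(no output)
```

View pics/crop.png

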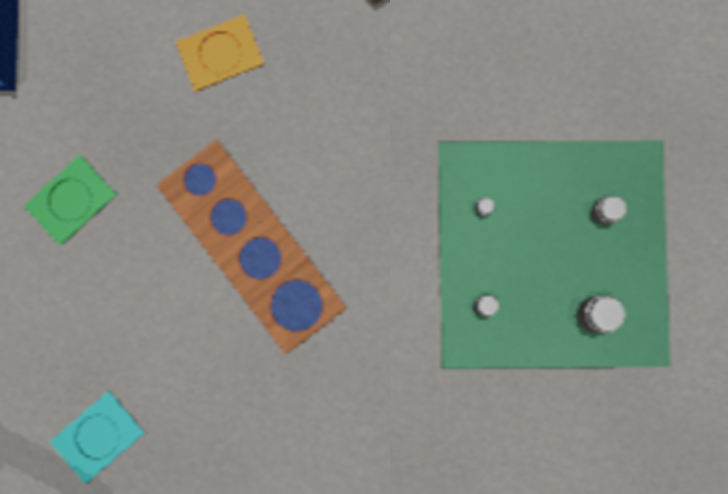

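>>> servo_tool:
  deltas:
    - [[100,0.028,-0.036,0,-8],[100,0.028,-0.036,0,-8],[100,0.028,-0.036,0,-8],[100,0.028,-0.036,0,-8],[100,0.028,-0.036,0,-8],[100,0.028,-0.036,0,-8],[100,0.028,-0.036,0,-8],[100,0.028,-0.036,0,-8]]

```text
time: 0.9
tool_pos: [0.4481, 0.2939, 0.2449]
tool_rot: [-0.0, 0.677, 0.736, -0.0]
contact_force: [1.3, 0.4, -0.1]
gripper_width: 0.997
grasp_force: 0.0
```

>>> servo_tool:
  deltas:
    - [[100,0.004,-0.046,0,-8],[100,0.004,-0.046,0,-8],[100,0.004,-0.046,0,-8],[100,0.004,-0.046,0,-8],[100,0.004,-0.046,0,-8],[100,0.004,-0.046,0,-8],[100,0.004,-0.046,0,-8],[100,0.004,-0.046,0,0]]

```text
time: 1.7
tool_pos: [0.4791, -0.0742, 0.245]
tool_rot: [-0.0, 0.943, 0.333, -0.0]
contact_force: [0.2, 1.1, -0.4]
gripper_width: 0.999
grasp_force: 0.0
```

The crop confirms the brown block with four blue wells narrowing to the upper left, and four weights whose sizes match the description. Next I move over the 500 g weight.

>>> servo_tool:
  deltas:
    - [[100,0,-0.047,-0.015,0],[100,0,-0.047,-0.015,0],[100,0,-0.047,-0.015,0],[100,0,-0.046,-0.015,0],[100,0,0,-0.015,0],[100,0,0,0,0],[100,0,0,0,0],[100,0,0,0,0]]

```text
time: 2.5
tool_pos: [0.4801, -0.2585, 0.1712]
tool_rot: [0.0, 0.942, 0.335, 0.0]
contact_force: [-0.2, 0.7, -0.3]
gripper_width: 0.999
grasp_force: 0.0
```

```bash
cat >> h.py <<'E'
def wrist(n=None):
    from scipy.spatial.transform import Rotation as Ro
    s=manip.state(); f=grab_frame('wrist')
    if n: save(f,n)
    z=f['z_map']; v,u=np.mgrid[:z.shape[0],:z.shape[1]]
    a=(u-f['cx'])/f['fx'];b=(v-f['cy'])/f['fy'];th=np.hypot(a,b);k=np.where(th>1e-6,np.tan(np.minimum(th,1.5))/np.maximum(th,1e-6),1)
    P=np.stack([a*k*z,b*k*z,z],-1); T=np.array(f['T_tool_cam']); P=P@T[:3,:3].T+T[:3,3]
    w,x,y,zz=s['tool_rot']; W=P@Ro.from_quat([x,y,zz,w]).as_matrix().T+s['tool_pos']
    W[z<=0]=np.nan
    return f,W,s
E
python3 - <<'E'
from h import *
f,W,s=wrist('w1.png'); print(s['tool_pos'])
g=lambda m:cv2.connectedComponentsWithStats(m.astype(np.uint8))
for lo in (.055,.012):
  L=g((W[...,2]>lo)&(W[...,2]<.075))
  for i in range(1,L[0]):
    if L[2][i,4]<100: continue
    p=W[L[1]==i];h=np.percentile(p[:,2],90);q=p[p[:,2]>h-.004]
    print(L[3][i].round(),L[2][i,4],h.round(4),((q.max(0)+q.min(0))/2).round(4)[:2],np.ptp(q,axis=0).round(3)[:2])
E
```

```text
[ 0.48010368 -0.25845246  0.17120266]
[280. 209.] 1458 0.0633 [ 0.4784 -0.2588] [0.033 0.033]
[531. 295.] 7199 0.0713 [ 0.5894 -0.5801] [0.141 0.233]
[466. 312.] 254 0.0566 [ 0.5088 -0.4995] [0.036 0.053]
[256.  15.] 404 0.0329 [ 0.5896 -0.1423] [0.016 0.015]
[57. 81.] 2442 0.0193 [ 0.4287 -0.0046] [0.069 0.07 ]
[181. 109.] 629 0.039 [ 0.4863 -0.1424] [0.021 0.02 ]
[372. 112.] 1038 0.0482 [ 0.5865 -0.2701] [0.025 0.025]
[512. 277.] 15272 0.071 [ 0.5894 -0.5801] [0.141 0.233]
[280. 202.] 2077 0.0632 [ 0.4784 -0.2588] [0.033 0.033]
[  9. 335.] 1014 0.0352 [ 0.0176 -0.0628] [0.066 0.021]
```

View pics/w1.png

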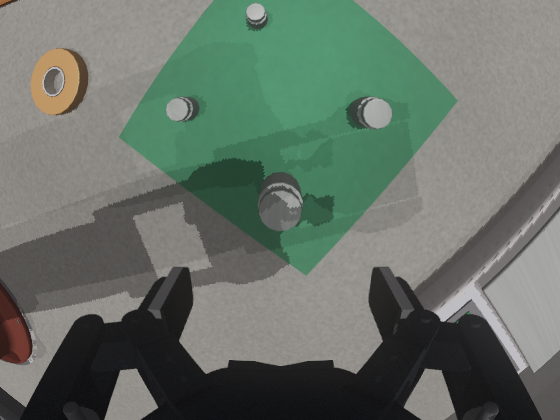

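The wrist view shows the 500 g weight centred between the fingers at (280,209). Its position agrees with the top and side measurements.

>>> servo_tool:
  deltas:
    - [[100,-0.002,0,-0.03,0],[100,0,0,-0.03,0],[100,0,0,-0.03,0],[100,0,0,-0.025,0],[100,0,0,-0.014,0],[100,0,0,0,0],[60,0,0,0,0],[30,0,0,0,0]]

```text
time: 3.35
tool_pos: [0.4789, -0.2601, 0.0434]
tool_rot: [0.002, 0.942, 0.334, 0.001]
contact_force: [-0.2, 0.5, 0.2]
gripper_width: 0.69
grasp_force: 0.0
```

>>> servo_tool:
  deltas:
    - [[20,0,0,0,0],[20,0,0,0,0],[20,0,0,0,0],[20,0,0,0,0],[20,0,0,0,0],[20,0,0,0,0],[20,0,0,0,0],[20,0,0,0,0]]

```text
time: 4.15
tool_pos: [0.4785, -0.26, 0.0431]
tool_rot: [0.001, 0.943, 0.334, 0.001]
contact_force: [-2.0, 1.4, 4.8]
gripper_width: 0.408
grasp_force: 59.9
```

>>> servo_tool:
  deltas:
    - [[20,0,0,0.01,0],[20,0,0,0.025,0],[20,0,0,0.03,0],[20,0.001,0.015,0.03,0],[20,0.001,0.03,0.01,0],[20,0.001,0.04,0,0],[20,0.001,0.04,0,0],[20,0.001,0.04,0,0]]

```text
time: 4.95
tool_pos: [0.4815, -0.0928, 0.1457]
tool_rot: [-0.0, 0.943, 0.334, -0.001]
contact_force: [-0.7, 0.2, -5.0]
gripper_width: 0.407
grasp_force: 61.1
```

>>> servo_tool:
  deltas:
    - [[20,0.001,0.04,0,0],[20,0.001,0.04,0,0],[20,0.001,0.04,0,0],[20,0,0.04,0,0],[20,0,0.04,0,0],[20,0,0.03,0,0],[20,0,0.018,0,0],[20,0,0.01,0,0]]

```text
time: 5.75
tool_pos: [0.4844, 0.1649, 0.1455]
tool_rot: [-0.0, 0.942, 0.335, -0.001]
contact_force: [-0.4, -0.3, -5.2]
gripper_width: 0.405
grasp_force: 61.0
```

>>> servo_tool:
  deltas:
    - [[20,0,0,0,0],[20,0,0,0,0],[20,0,0,0,0],[20,0,0,0,0],[20,0,0,0,0],[20,0,0,0,0],[20,0,0,0,0],[20,0,0,0,0]]

```text
time: 6.55
tool_pos: [0.4856, 0.1636, 0.1463]
tool_rot: [0.0, 0.943, 0.334, 0.0]
contact_force: [-0.3, -0.7, -5.0]
gripper_width: 0.407
grasp_force: 61.0
```

```bash
cat >> h.py <<'E'
def wells(W,f):
    hsv=cv2.cvtColor(f['pixels'],cv2.COLOR_RGB2HSV); m=cv2.inRange(hsv,(105,80,30),(135,255,255))
    for c in cv2.findContours(m,0,1)[0]:
        if cv2.contourArea(c)<100: continue
        k=np.zeros_like(m);cv2.drawContours(k,[c],-1,1,-1);q=W[(k>0)&(abs(W[...,2]-.005)<.006)]
        if len(q)<50: continue
        (x,y),r=cv2.minEnclosingCircle(q[:,:2].astype(np.float32))
        print('well',c[:,0].mean(0).round(),np.array([x,y]).round(4),'z',np.median(q[:,2]).round(4),'d',round(2000*r,1))
E
python3 - <<'E'
from h import *
f,W,s=wrist('w2.png'); print(s['tool_pos'],s['gripper_width'],s['grasp_force']); wells(W,f)
E
```

```text
[0.48556052 0.16357062 0.14631699] 0.40657918144403077 61.01219415664673
well [282. 195.] [0.4861 0.1626] z 0.0049 d 53.5
well [284. 124.] [0.5358 0.2015] z 0.0048 d 43.5
well [285.  58.] [0.5792 0.2357] z 0.0048 d 37.6
well [286.   7.] [0.6181 0.266 ] z 0.0048 d 33.1
```

View pics/w2.png

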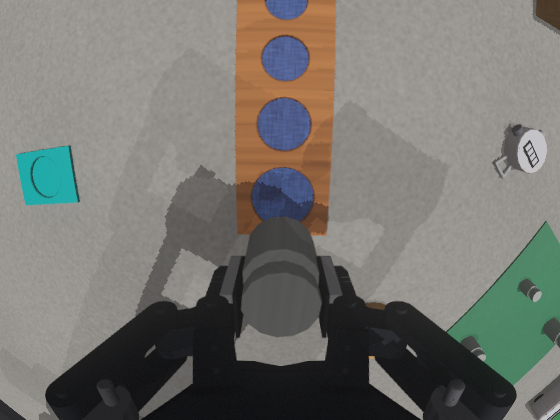

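The weight is held straight over the widest well at (282,195). The floors and diameters match the description, so I lower it.

>>> servo_tool:
  deltas:
    - [[20,0,0,-0.02,0],[20,0,0,-0.025,0],[20,0,0,-0.025,0],[20,0,0,-0.015,0],[20,0,0,-0.008,0],[20,0,0,-0.005,0],[20,0,0,-0.002,0],[20,0,0,0,0]]

```text
time: 7.4
tool_pos: [0.4862, 0.1638, 0.0471]
tool_rot: [0.0, 0.943, 0.334, 0.001]
contact_force: [0.3, -0.6, -4.0]
gripper_width: 0.405
grasp_force: 61.0
```

>>> servo_tool:
  deltas:
    - [[20,0,0,0,0],[20,0,0,0,0],[20,0,0,-0.001,0],[20,0,0,0,0],[20,0,0,0,0],[20,0,0,0,0],[20,0,0,0,0],[20,0,0,0,0]]

```text
time: 8.2
tool_pos: [0.4855, 0.1636, 0.0453]
tool_rot: [-0.0, 0.943, 0.334, -0.0]
contact_force: [-0.6, 0.4, -4.8]
gripper_width: 0.405
grasp_force: 61.0
```

>>> servo_tool:
  deltas:
    - [[20,0,0,-0.001,0],[20,0,0,0,0],[42,0,0,0,0],[46,0,0,0,0],[50,0,0,0,0],[58,0,0,0,0],[60,0,0,0,0],[60,0,0,0,0]]

```text
time: 9.0
tool_pos: [0.4857, 0.1636, 0.0443]
tool_rot: [0.0, 0.943, 0.334, 0.0]
contact_force: [-0.5, -0.1, 0.7]
gripper_width: 0.599
grasp_force: 0.0
```

>>> servo_tool:
  deltas:
    - [[60,0,0,0.005,0],[60,0,0,0.02,0],[60,0,0,0.03,0],[70,0,0,0.04,0],[100,0,-0.005,0.03,0],[100,0.01,-0.04,0,0],[100,0.01,-0.045,0,0],[100,0.01,-0.045,0,0]]

```text
time: 9.8
tool_pos: [0.516, 0.0275, 0.1704]
tool_rot: [0.0, 0.942, 0.335, 0.001]
contact_force: [0.9, 0.4, -0.1]
gripper_width: 1.003
grasp_force: 0.0
```

>>> servo_tool:
  deltas:
    - [[100,0.01,-0.045,0,0],[100,0.01,-0.045,0,0],[100,0.01,-0.045,0,0],[100,0.01,-0.045,0,0],[100,0.01,-0.045,0,0],[100,0.01,-0.045,0,0],[100,0.01,-0.03,0,0],[100,0.002,0,0,0]]

```text
time: 10.6
tool_pos: [0.5879, -0.2753, 0.1697]
tool_rot: [0.001, 0.943, 0.332, 0.0]
contact_force: [0.4, 0.6, 0.5]
gripper_width: 0.997
grasp_force: 0.0
```

```bash
python3 - <<'E'
from h import *
f=grab_frame('top');save(f,'t2.png');W=world(f)
ins=(W[...,0]>.42)&(W[...,0]<.66)&(W[...,1]<.3)&(W[...,1]>.1)&(W[...,2]>.02)&(W[...,2]<.1)
p=W[ins];print(p[:,2].max(),(p.max(0)+p.min(0))/2,np.ptp(p,axis=0))
print(manip.state()['tool_pos'])
E
```

```text
0.06856565821134174 [0.48753992 0.16203598 0.04668295] [0.03701396 0.03519163 0.04376542]
[ 0.5878617  -0.27311781  0.16945772]
```

The top view shows the 500 g weight standing in its well, upright at the right height. Next is the 200 g weight.

>>> servo_tool:
  deltas:
    - [[100,-0.001,0.002,-0.03,0],[100,0,0,-0.035,0],[100,0,0,-0.03,0],[100,0,0,-0.025,0],[100,0,0,-0.017,0],[100,0,0,0,0],[60,0,0,0,0],[30,0,0,0,0]]

```text
time: 11.45
tool_pos: [0.5879, -0.2699, 0.0345]
tool_rot: [0.001, 0.942, 0.334, 0.001]
contact_force: [0.7, 0.1, 0.8]
gripper_width: 0.695
grasp_force: 0.0
```

>>> servo_tool:
  deltas:
    - [[10,0,0,0,0],[10,0,0,0,0],[10,0,0,0,0],[10,0,0,0,0],[10,0,0,0,0],[10,0,0,0,0],[10,0,0,0,0],[10,0,0,0,0]]

```text
time: 12.25
tool_pos: [0.5875, -0.27, 0.034]
tool_rot: [0.001, 0.943, 0.334, 0.001]
contact_force: [-0.4, 0.7, 6.6]
gripper_width: 0.286
grasp_force: 58.8
```

>>> servo_tool:
  deltas:
    - [[10,0,0,0.01,0],[10,0,0,0.025,0],[10,0,0,0.035,0],[10,0,0.015,0.04,0],[10,-0.005,0.03,0.02,0],[10,-0.005,0.04,0,0],[10,-0.005,0.04,0,0],[10,-0.005,0.04,0,0]]

```text
time: 13.05
tool_pos: [0.5656, -0.1029, 0.1621]
tool_rot: [-0.0, 0.943, 0.334, -0.0]
contact_force: [1.1, 0.3, -2.0]
gripper_width: 0.28
grasp_force: 59.2
```

>>> servo_tool:
  deltas:
    - [[10,-0.005,0.045,0,0],[10,-0.005,0.045,0,0],[10,-0.005,0.045,0,0],[10,-0.005,0.045,0,0],[10,-0.005,0.045,0,0],[10,-0.004,0.04,0,0],[10,-0.002,0.027,0,0],[10,0,0.015,0,0]]

```text
time: 13.85
tool_pos: [0.5344, 0.2046, 0.1618]
tool_rot: [-0.0, 0.942, 0.335, -0.001]
contact_force: [0.1, -0.1, -2.0]
gripper_width: 0.282
grasp_force: 59.2
```

>>> servo_tool:
  deltas:
    - [[10,0,0,-0.01,0],[10,0,0,-0.02,0],[10,0,0,-0.03,0],[10,0,0,-0.015,0],[10,0,0,0,0],[10,0,0,0,0],[10,0,0,0,0],[10,0,0,0,0]]

```text
time: 14.65
tool_pos: [0.5367, 0.2028, 0.0891]
tool_rot: [0.0, 0.943, 0.334, 0.001]
contact_force: [-0.7, -0.5, -1.6]
gripper_width: 0.282
grasp_force: 59.2
```

>>> servo_tool:
  deltas:
    - [[10,0,-0.001,-0.015,0],[10,0,0,-0.018,0],[10,0,0,-0.01,0],[10,0,0,-0.005,0],[10,0,0,-0.003,0],[10,0,0,-0.001,0],[10,0,0,0,0],[10,0,0,0,0]]

```text
time: 15.45
tool_pos: [0.5363, 0.2018, 0.036]
tool_rot: [0.0, 0.943, 0.334, 0.001]
contact_force: [-1.0, 0.0, 0.4]
gripper_width: 0.28
grasp_force: 59.4
```

>>> servo_tool:
  deltas:
    - [[10,0,0,-0.001,0],[10,0,0,0,0],[10,0,0,0,0],[10,0,0,0,0],[10,0,0,0,0],[10,0,0,0,0],[10,0,0,0,0],[10,0,0,0,0]]

```text
time: 16.25
tool_pos: [0.5363, 0.2019, 0.036]
tool_rot: [0.0, 0.943, 0.334, 0.001]
contact_force: [-2.8, -0.1, 6.6]
gripper_width: 0.284
grasp_force: 60.1
```

>>> servo_tool:
  deltas:
    - [[30,0,0,0,0],[34,0,0,0,0],[40,0,0,0,0],[48,0,0,0,0],[48,0,0,0,0],[48,0,0,0.005,0],[48,0,0,0.02,0],[48,0,0,0.03,0]]

```text
time: 17.05
tool_pos: [0.5338, 0.2012, 0.0879]
tool_rot: [-0.0, 0.943, 0.334, -0.002]
contact_force: [0.6, 0.6, 0.9]
gripper_width: 0.483
grasp_force: 0.0
```

>>> servo_tool:
  deltas:
    - [[48,0,0,0.04,0],[70,0,0,0.04,0],[100,-0.01,-0.04,0,0],[100,-0.01,-0.045,0,0],[100,-0.01,-0.045,0,0],[100,-0.01,-0.045,0,0],[100,-0.009,-0.045,0,0],[100,0,-0.045,0,0]]

```text
time: 17.85
tool_pos: [0.4855, -0.0649, 0.1697]
tool_rot: [0.0, 0.942, 0.334, 0.0]
contact_force: [0.8, 0.2, -0.7]
gripper_width: 1.003
grasp_force: 0.0
```

>>> servo_tool:
  deltas:
    - [[100,0,-0.045,0,0],[100,0,-0.035,0,0],[100,0,0,0,0],[100,0,0,0,0],[100,0,0,0,0],[100,0,0,0,0],[100,0,0,0,0],[100,0,0,0,0]]

```text
time: 18.65
tool_pos: [0.4866, -0.1426, 0.1693]
tool_rot: [-0.0, 0.942, 0.335, 0.0]
contact_force: [0.0, -0.2, 0.9]
gripper_width: 1.003
grasp_force: 0.0
```

```bash
python3 - <<'E'
from h import *
f,W,s=wrist(); print(s['tool_pos'])
L=cv2.connectedComponentsWithStats(((W[...,2]>.012)&(W[...,2]<.075)).astype(np.uint8))
for i in range(1,L[0]):
    p=W[L[1]==i];h=np.percentile(p[:,2],90);q=p[p[:,2]>h-.004]
    if L[2][i,4]>100: print(L[3][i].round(),L[2][i,4],h.round(4),((q.max(0)+q.min(0))/2).round(4)[:2],np.ptp(q,axis=0).round(3)[:2])
f=grab_frame('top');W=world(f)
m=(W[...,0]>.42)&(W[...,0]<.66)&(W[...,1]<.3)&(W[...,1]>.1)&(W[...,2]>.02)&(W[...,2]<.1)
L=cv2.connectedComponentsWithStats(m.astype(np.uint8))
for i in range(1,L[0]):
    p=W[L[1]==i];print('top',p[:,2].max().round(4),((p.max(0)+p.min(0))/2).round(4),np.ptp(p,axis=0).round(3))
E
```

```text
[ 0.48664203 -0.14259701  0.16931221]
[36. 15.] 1606 0.0647 [0.4839 0.1641] [0.03  0.036]
[357. 105.] 376 0.0331 [ 0.5895 -0.1418] [0.015 0.015]
[130. 150.] 3317 0.0193 [ 0.4292 -0.0046] [0.069 0.07 ]
[281. 196.] 612 0.0392 [ 0.4867 -0.1427] [0.02  0.019]
[533. 329.] 6333 0.0709 [ 0.5652 -0.5774] [0.093 0.228]
[ 25. 349.] 2416 0.0663 [ 0.0624 -0.    ] [0.015 0.075]
top 0.0531 [0.5369 0.1994 0.0385] [0.024 0.026 0.029]
top 0.0683 [0.4875 0.1622 0.0465] [0.037 0.035 0.044]
```

>>> servo_tool:
  deltas:
    - [[100,0,0,-0.03,0],[100,0,0,-0.035,0],[100,0,0,-0.03,0],[100,0,0,-0.028,0],[100,0,0,-0.018,0],[100,0,0,0,0],[60,0,0,0,0],[30,0,0,0,0]]

```text
time: 19.55
tool_pos: [0.4878, -0.1439, 0.03]
tool_rot: [0.001, 0.942, 0.334, 0.001]
contact_force: [0.9, -0.2, 0.5]
gripper_width: 0.69
grasp_force: 0.0
```

>>> servo_tool:
  deltas:
    - [[10,0,0,0,0],[5,0,0,0,0],[5,0,0,0,0],[5,0,0,0,0],[5,0,0,0,0],[5,0,0,0,0],[5,0,0,0,0],[5,0,0,0,0]]

```text
time: 20.35
tool_pos: [0.4874, -0.1437, 0.0296]
tool_rot: [0.001, 0.943, 0.334, 0.001]
contact_force: [-2.1, -0.6, 6.0]
gripper_width: 0.21
grasp_force: 58.6
```

>>> servo_tool:
  deltas:
    - [[5,0,0,0.01,0],[5,0,0,0.025,0],[5,0,0,0.035,0],[5,0,0,0.04,0],[5,0.005,0.02,0.02,0],[5,0.009,0.035,0,0],[5,0.009,0.035,0,0],[5,0.009,0.035,0,0]]

```text
time: 21.15
tool_pos: [0.5185, -0.0172, 0.1588]
tool_rot: [0.0, 0.943, 0.334, 0.0]
contact_force: [0.1, 0.3, -1.3]
gripper_width: 0.206
grasp_force: 58.7
```

>>> servo_tool:
  deltas:
    - [[5,0.009,0.04,0,0],[5,0.009,0.04,0,0],[5,0.009,0.04,0,0],[5,0.009,0.04,0,0],[5,0.009,0.04,0,0],[5,0.008,0.03,0,0],[5,0.005,0.017,0,0],[5,0.002,0.008,0,0]]

```text
time: 21.95
tool_pos: [0.5785, 0.2377, 0.1581]
tool_rot: [0.0, 0.942, 0.335, -0.0]
contact_force: [0.8, 0.3, -0.8]
gripper_width: 0.209
grasp_force: 58.7
```

>>> servo_tool:
  deltas:
    - [[5,0,0,-0.01,0],[5,0,0,-0.025,0],[5,0,0,-0.03,0],[5,0,0,-0.015,0],[5,0,0,0,0],[5,0,0,0,0],[5,0,0,0,0],[5,0,0,0,0]]

```text
time: 22.75
tool_pos: [0.5798, 0.2368, 0.0803]
tool_rot: [0.0, 0.943, 0.334, 0.002]
contact_force: [0.5, -0.1, -0.4]
gripper_width: 0.209
grasp_force: 58.7
```

```bash
python3 - <<'E'
from h import *
f,W,s=wrist('w3.png'); print(s['tool_pos'],s['gripper_width']); wells(W,f)
E
```

```text
[0.57978515 0.23683271 0.08028104] 0.20886501617891282
well [302. 351.] [0.5023 0.1514] z 0.005 d 27.5
well [282. 225.] [0.5789 0.2352] z 0.005 d 37.6
well [283. 153.] [0.6186 0.2661] z 0.0048 d 33.9
```

View pics/w3.png

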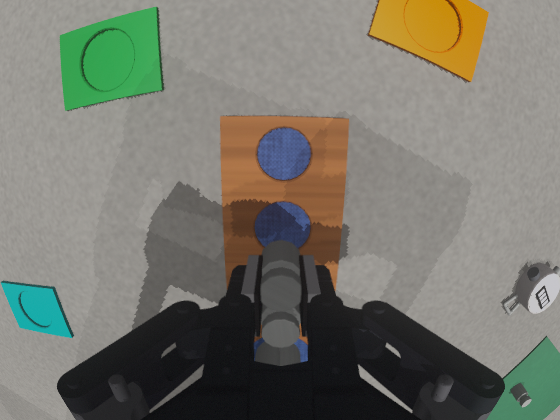

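The 100 g weight is held upright just above its well at (282,225), so I lower it.

>>> servo_tool:
  deltas:
    - [[5,-0.001,-0.001,-0.015,0],[5,0,0,-0.015,0],[5,0,0,-0.01,0],[5,0,0,-0.005,0],[5,0,0,-0.002,0],[5,0,0,0,0],[5,0,0,0,0],[5,0,0,0,0]]

```text
time: 23.6
tool_pos: [0.5775, 0.2357, 0.0316]
tool_rot: [-0.0, 0.943, 0.334, -0.0]
contact_force: [-2.4, -0.8, 5.3]
gripper_width: 0.203
grasp_force: 59.4
```

>>> servo_tool:
  deltas:
    - [[5,0,0,-0.001,0],[5,0,0,0,0],[5,0,0,0,0],[5,0,0,0,0],[5,0,0,0,0],[5,0,0,0,0],[5,0,0,0,0],[5,0,0,0,0]]

```text
time: 24.4
tool_pos: [0.5777, 0.2358, 0.0316]
tool_rot: [-0.0, 0.943, 0.334, -0.0]
contact_force: [-4.7, -1.7, 9.4]
gripper_width: 0.21
grasp_force: 59.8
```

>>> servo_tool:
  deltas:
    - [[22,0,0,0,0],[27,0,0,0,0],[34,0,0,0,0],[40,0,0,0,0],[40,0,0,0,0],[40,0,0,0.005,0],[40,0,0,0.02,0],[40,0,0,0.03,0]]

```text
time: 25.2
tool_pos: [0.5759, 0.2352, 0.0837]
tool_rot: [-0.0, 0.943, 0.334, -0.002]
contact_force: [0.3, -0.6, 0.2]
gripper_width: 0.398
grasp_force: 0.0
```

>>> servo_tool:
  deltas:
    - [[40,0,0,0.04,0],[70,0,0,0.04,0],[100,0.002,-0.04,0,0],[100,0.002,-0.045,0,0],[100,0.002,-0.045,0,0],[100,0.002,-0.045,0,0],[100,0.002,-0.045,0,0],[100,0.001,-0.045,0,0]]

```text
time: 26.0
tool_pos: [0.5885, -0.0311, 0.1659]
tool_rot: [0.0, 0.943, 0.334, 0.0]
contact_force: [0.4, 0.4, -0.5]
gripper_width: 0.999
grasp_force: 0.0
```

>>> servo_tool:
  deltas:
    - [[100,0,-0.045,0,0],[100,0,-0.045,0,0],[100,0,-0.023,0,0],[100,0,0,0,0],[100,0,0,0,0],[100,0,0,0,0],[100,0,0,0,0],[100,0,0,0,0]]

```text
time: 26.8
tool_pos: [0.5886, -0.1412, 0.1653]
tool_rot: [-0.0, 0.942, 0.335, 0.0]
contact_force: [-0.1, 0.5, 0.4]
gripper_width: 1.003
grasp_force: 0.0
```

```bash
python3 - <<'E'
from h import *
f,W,s=wrist(); print(s['tool_pos'])
L=cv2.connectedComponentsWithStats(((W[...,2]>.012)&(W[...,2]<.075)).astype(np.uint8))
for i in range(1,L[0]):
    p=W[L[1]==i];h=np.percentile(p[:,2],90);q=p[p[:,2]>h-.004]
    if L[2][i,4]>100: print(L[3][i].round(),L[2][i,4],h.round(4),((q.max(0)+q.min(0))/2).round(4)[:2],np.ptp(q,axis=0).round(3)[:2])
f=grab_frame('top');W=world(f)
m=(W[...,0]>.42)&(W[...,0]<.66)&(W[...,1]<.3)&(W[...,1]>.1)&(W[...,2]>.02)&(W[...,2]<.1)
L=cv2.connectedComponentsWithStats(m.astype(np.uint8))
for i in range(1,L[0]):
    p=W[L[1]==i];print('top',p[:,2].max().round(4),((p.max(0)+p.min(0))/2).round(4),np.ptp(p,axis=0).round(3))
E
```

```text
[ 0.58864552 -0.14124674  0.16533719]
[8. 4.] 142 0.0299 [0.573  0.2297] [0.013 0.011]
[214.  14.] 1479 0.0257 [0.6788 0.0065] [0.039 0.043]
[ 8. 44.] 394 0.0346 [0.5388 0.1952] [0.021 0.017]
[ 8. 99.] 585 0.0389 [0.4916 0.1545] [0.027 0.021]
[283. 196.] 393 0.0333 [ 0.5901 -0.1421] [0.015 0.015]
[ 87. 228.] 2345 0.0193 [ 0.4287 -0.0048] [0.071 0.069]
[535. 337.] 5865 0.0711 [ 0.6476 -0.587 ] [0.118 0.23 ]
[ 17. 377.] 1520 0.066 [ 0.0639 -0.0004] [0.013 0.06 ]
[431. 399.] 1722 0.0572 [ 0.5019 -0.4992] [0.056 0.081]
top 0.0444 [0.5798 0.2331 0.0325] [0.019 0.019 0.024]
top 0.0542 [0.5367 0.1993 0.0375] [0.024 0.027 0.033]
top 0.07 [0.4875 0.1621 0.047 ] [0.037 0.035 0.046]
```

>>> servo_tool:
  deltas:
    - [[100,0.001,-0.001,-0.03,0],[100,0,0,-0.035,0],[100,0,0,-0.03,0],[100,0,0,-0.028,0],[100,0,0,-0.018,0],[100,0,0,0,0],[60,0,0,0,0],[30,0,0,0,0]]

```text
time: 27.7
tool_pos: [0.5909, -0.1437, 0.0261]
tool_rot: [0.001, 0.942, 0.334, 0.001]
contact_force: [-0.0, -0.0, -0.4]
gripper_width: 0.689
grasp_force: 0.0
```

>>> servo_tool:
  deltas:
    - [[10,0,0,0,0],[4,0,0,0,0],[4,0,0,0,0],[4,0,0,0,0],[4,0,0,0,0],[4,0,0,0,0],[4,0,0,0,0],[4,0,0,0,0]]

```text
time: 28.5
tool_pos: [0.5903, -0.1436, 0.0255]
tool_rot: [0.001, 0.943, 0.334, 0.001]
contact_force: [0.2, 0.2, 6.2]
gripper_width: 0.159
grasp_force: 58.7
```

>>> servo_tool:
  deltas:
    - [[4,0,0,0.01,0],[4,0,0,0.025,0],[4,0,0,0.035,0],[4,0,0,0.04,0],[4,0.002,0.02,0.02,0],[4,0.002,0.035,0,0],[4,0.003,0.04,0,0],[4,0.003,0.04,0,0]]

```text
time: 29.3
tool_pos: [0.5993, -0.0072, 0.1547]
tool_rot: [0.0, 0.943, 0.334, 0.0]
contact_force: [-0.1, -0.6, 0.0]
gripper_width: 0.16
grasp_force: 58.6
```

>>> servo_tool:
  deltas:
    - [[4,0.003,0.045,0,0],[4,0.003,0.045,0,0],[4,0.003,0.045,0,0],[4,0.003,0.04,0,0],[4,0.003,0.04,0,0],[4,0.002,0.03,0,0],[4,0.001,0.02,0,0],[4,0,0.01,0,0]]

```text
time: 30.1
tool_pos: [0.6172, 0.268, 0.1541]
tool_rot: [0.0, 0.942, 0.335, -0.0]
contact_force: [-0.6, -0.5, -0.4]
gripper_width: 0.157
grasp_force: 58.6
```

>>> servo_tool:
  deltas:
    - [[4,0,0,-0.01,0],[4,0,0,-0.025,0],[4,0,0,-0.03,0],[4,0,0,-0.015,0],[4,0,0,0,0],[4,0,0,0,0],[4,0,0,0,0],[4,0,0,0,0]]

```text
time: 30.9
tool_pos: [0.6188, 0.2669, 0.0764]
tool_rot: [0.0, 0.943, 0.334, 0.002]
contact_force: [-0.4, 0.1, 0.2]
gripper_width: 0.16
grasp_force: 58.6
```

```bash
python3 - <<'E'
from h import *
f,W,s=wrist('w4.png'); print(s['tool_pos'],s['gripper_width']); wells(W,f)
E
```

```text
[0.61881186 0.266865   0.07639292] 0.16015490563142512
well [280. 342.] [0.535 0.2  ] z 0.005 d 42.1
well [281. 227.] [0.6185 0.2662] z 0.0049 d 33.6
```

View pics/w4.png

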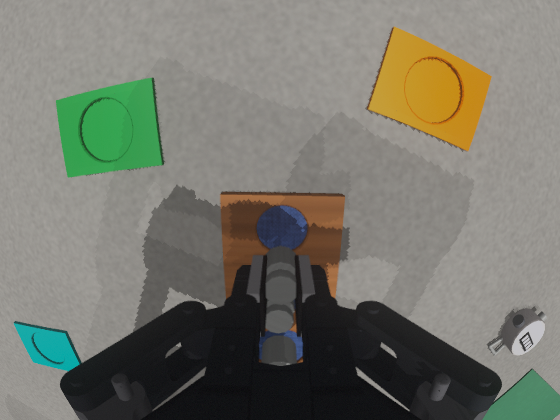

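The 50 g weight is held upright over the narrowest well at (281,227), so I lower it.

>>> servo_tool:
  deltas:
    - [[4,0,-0.001,-0.015,0],[4,0,0,-0.015,0],[4,0,0,-0.01,0],[4,0,0,-0.005,0],[4,0,0,-0.002,0],[4,0,0,0,0],[4,0,0,0,0],[4,0,0,0,0]]

```text
time: 31.75
tool_pos: [0.6175, 0.2657, 0.0275]
tool_rot: [-0.0, 0.943, 0.334, -0.0]
contact_force: [-1.9, 0.3, 4.6]
gripper_width: 0.155
grasp_force: 59.1
```

>>> servo_tool:
  deltas:
    - [[4,0,0,-0.001,0],[4,0,0,0,0],[4,0,0,0,0],[4,0,0,0,0],[4,0,0,0,0],[4,0,0,0,0],[4,0,0,0,0],[4,0,0,0,0]]

```text
time: 32.55
tool_pos: [0.6176, 0.2658, 0.0275]
tool_rot: [-0.0, 0.943, 0.334, -0.0]
contact_force: [-4.1, -1.8, 9.3]
gripper_width: 0.156
grasp_force: 59.4
```

>>> servo_tool:
  deltas:
    - [[18,0,0,0,0],[22,0,0,0,0],[28,0,0,0,0],[36,0,0,0,0],[36,0,0,0,0],[36,0,0,0.005,0],[36,0,0,0.02,0],[36,0,0,0.03,0]]

```text
time: 33.35
tool_pos: [0.6158, 0.2651, 0.0795]
tool_rot: [-0.0, 0.943, 0.334, -0.002]
contact_force: [-0.6, 0.2, -0.3]
gripper_width: 0.359
grasp_force: 0.0
```

>>> servo_tool:
  deltas:
    - [[36,0,0,0.04,0],[36,0,0,0.05,0],[60,-0.03,0.04,0.04,0],[60,-0.04,0.04,0,0],[60,-0.04,0.04,0,0],[60,-0.04,0.04,0,0],[60,0,0,0,0],[60,0,0,0,0]]

```text
time: 34.15
tool_pos: [0.4874, 0.4036, 0.2029]
tool_rot: [0.0, 0.942, 0.335, 0.0]
contact_force: [0.7, 0.4, -0.6]
gripper_width: 0.597
grasp_force: 0.0
```

```bash
python3 - <<'E'
from h import *
for n in('top','side'):
  f=grab_frame(n);W=world(f);save(f,n+'9.png')
  m=(W[...,0]>.42)&(W[...,0]<.7)&(W[...,1]<.3)&(W[...,1]>-.02)&(W[...,2]>.012)&(W[...,2]<.1)
  L=cv2.connectedComponentsWithStats(m.astype(np.uint8))
  for i in range(1,L[0]):
    p=W[L[1]==i];h=np.percentile(p[:,2],95);q=p[p[:,2]>h-.004]
    if len(p)>20: print(n,h.round(4),((q.max(0)+q.min(0))/2).round(4)[:2])
  cv2.imwrite('pics/%s_c.png'%n,cv2.resize(f['pixels'][130:330,140:360],None,fx=3,fy=3)[:,:,::-1])
E
```

```text
top 0.0268 [0.682  0.0082]
top 0.0358 [0.6213 0.2638]
top 0.0431 [0.5802 0.2339]
top 0.052 [0.5372 0.1992]
top 0.0668 [0.4871 0.1625]
top 0.021 [0.4427 0.0053]
side 0.0342 [0.6163 0.2629]
side 0.0414 [0.5767 0.2331]
side 0.0497 [0.5334 0.1984]
side 0.0654 [0.4854 0.1626]
side 0.0261 [0.6794 0.0052]
side 0.0204 [0.4413 0.0044]
```

View pics/side_c.png

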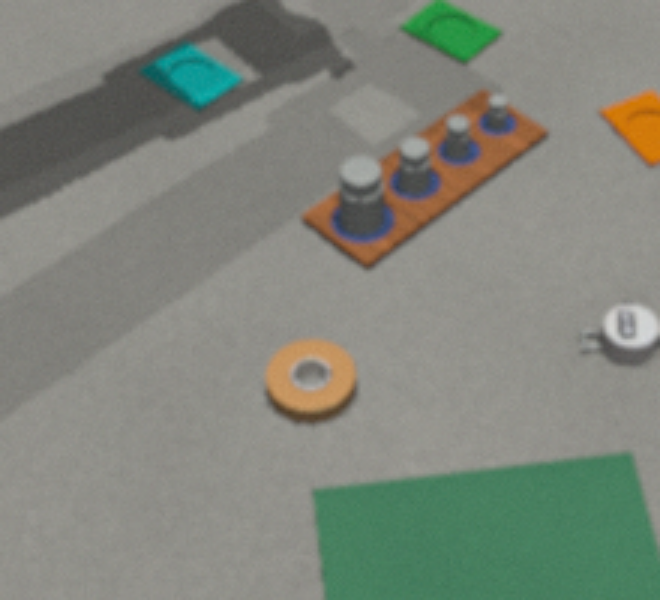

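All four weights stand upright in their wells, in the crop at about (362,205), (415,170), (459,142) and (498,115). Each is within about 4 mm of its well's centre at the right height. The tape roll and tally counter look unmoved.

```bash
python3 -c "
from plant import manip
print(manip.job_done())"
```

```text
the job is handed in; nothing more can be done
None
```

I put all four weights back upright in their own wells, in order of size, without touching the tape roll or tally counter, and handed the job in at about 34 s; the hand-in call returned no verdict.

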